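# Set up the sharpening stone

## Robot

A 6-joint arm with a two-finger parallel gripper is mounted at the origin on the work surface. World frame = base frame: x ahead of the robot, y to its left, z up, the work surface at z = 0. Lengths are in m, angles in rad, forces in N, time in s.
With the tool pointing down it reaches from about 0.35 to 0.975 m from the base axis. Payload 4.9 kg.
Tool frame: the origin (TCP) lies at the very end of the fingers, on their centre line; the grasp point (between the pads) lies 19 mm behind it; z points along the fingers, x is the direction in which the jaws open and shut, and the axes are right-handed (so a half turn about z gives the same grasp; the last joint's range is limited). The gripper opens to 85 mm and grips with 20 to 120 N. Pads are 22 mm wide; open, the fingers measure 114 mm over their backs; the gripper's body (76 mm by 85 mm) begins 54 mm behind the grasp point. The pads swing forward as they close: fully open they stand 13 mm farther back than shut.
Start: joints at [-1.301, 0.053, 1.613, -0, 1.476, -0.119], TCP at [0.237, -0.578, 0.231] pointing down, gripper open.
Joint ranges: [-3.01, 3.01], [-1.01, 2.22], [0.06, 2.58], [-1.02, 4.17], [0.09, 2.62], [-3.14, 3.14]. Speed limits (rad/s): [2.57, 2.57, 3.14, 3.14, 3.14, 3.14].

## Interface

Orientations are given as a unit quaternion [w, x, y, z].
In Python, from plant import manip, imaging gives the robot as it stands.
- The arm moves only by the shell command python3 -m pendant 'ROWS'. ROWS is JSON, a list that holds one entry, the list of rows, each a list of 7 numbers: the turn, a rotation vector about the world's x, y, z in units of pi rad (1.0 is pi rad), then the shift along the world's x, y, z in units of 250 mm (1.0 is 250 mm), then the opening, from 0 (shut) to 1 (fully open). In form: [[[ax, ay, az, tx, ty, tz, claw], ...]]. A call has 1 to 20 rows; each row shifts and turns the commanded pose from where the row before left it; what a row does not reach is not made up. A row lasts 1/8 s, in which the tool goes at most 62.5 mm and 10.7 degrees, less where a joint would pass 70% of its speed; a pose out of reach is approached as far as the arm can. A call with a number of a shift or a turn outside -1 to 1 is refused whole. A call with a gripper value outside its range is refused whole. The fingers move at their own pace and stop on an object; the grip force is fixed at half the most. Time passes only in rows, so rows that do not move let the fingers close. It gives the time, the measured TCP pose, the force and the opening at its end, in the units of the state.
- manip.state(): the state, without advancing time (a new reading comes with each control period).
- imaging.grab_frame(name): name is "scene" or "side" or "wrist"; returns a dict with "frame" (420x560x3 uint8, blue, green, red), "mtx" (3x3 intrinsics, pixels), "k1" (the pictures are not rectified: a ray, as slopes to the right and down, at radius r is drawn at 1 + k1 r^2 times it, then the intrinsics apply), "world_to_cam" (4x4, takes a point from world to camera coordinates). Camera axes: x right, y down, z forward; pixel columns grow to the right and rows downward; lengths in m; the calibration is good to about 2 mm. A picture is of the moment at which its call begins. There is no depth.
- manip.job_done(): hands the job in, once; it reports no verdict.
The state is a dict: "time": time; "joint_pos": joint angles; "joint_vel": joint speeds; "joint_efforts": joint torques, N m; "tool_pos": TCP position; "tool_rot": TCP orientation; "contact_force": force on the tool from outside, world axes, zero at the start; "ft_torque": the same for the moment, N m; "gripper_width": opening from 0.0 (shut) to 1.0 (fully open).
Only numpy, scipy, OpenCV 4.12 (cv2) and the standard library are available. Lean on these libraries where they do the work, as an engineer would, in place of code of your own. Each camera call takes 0.05 s, during which the arm holds its last target. There are 200 camera calls.

## Task

The sharpening stone has been left standing on its long narrow edge in the wooden stone holder. Without picking it up, tip it over with a light push so that it lands on its two wooden feet with the stone face up. Then push it flush against the long rail and slide the holder's jaw up, so that the stone ends lying along the rail and held snugly end to end between the jaw and the fixed end stop; leave the other tools where they lie.

Things in the scene. Friction and masses are not known exactly. Their poses are not given: they have to be found in the camera images.
- holder: Wooden stone holder fixed to the bench; origin on the bench surface, x across it, y along it, z up. Bed: flat plywood, top at z = 18 mm, from x = -110 to 90 and y = -190 to 160 mm. Long rail on the +x side, end stop at the +y end, sliding jaw at the -y end. When the stone is home against rail and stop, its centre is at x = 37, y = 20, z = 36 mm.
- rail (a point): Top middle of the long rail's inner face: x = 65, y = 0, z = 32 mm in the holder, same axes. The rail is 22 mm thick, 300 mm long and stands 14 mm above the bed.
- end_stop (a point): Top middle of the fixed end stop's inner face: x = 13, y = 105, z = 44 mm in the holder, same axes. The stop is a bar 100 mm across (holder x), 30 mm thick, 26 mm above the bed.
- stone_center (a point): Centre of the loose stone (0.5 kg): grey stone on a wooden base with two dark cross feet, 56 mm wide (own x), 170 long (own y), 36 thick (own z, from feet to grey face). It starts on a long edge, 56 tall, nearly along the holder, feet side to the rail. Tipped to the rail it falls by itself at a lean of about 40 deg, its centre then 46 mm nearer, still clear of the rail.
- jaw_grip (a point): Centre of the sliding jaw's upright grip, a dark wooden block 44 (holder x) by 20 (holder y) by 40 mm tall, 63.5 mm above the bench, at x = 20 and y = -140 mm plus the jaw's travel in the holder. Below it the jaw is a bar 86 mm across, 30 thick, 26 tall; its clamping face lies 15 mm to the +y side of this point.
- jaw (a joint): Travel of the jaw along the holder's +y, in m: 0 fully open (clamping face at y = -125 mm in the holder), 0.09 the end of its travel; 0.060 when the stone is held between it and the fixed stop. It slides with about 3 N of friction and stays where it is left.
- file: Bystander: flat file with wooden handle, 250 mm long (along its x), lying on the bench. Leave it.
- chisel: Bystander: chisel with wooden handle, 205 mm long (along its x), lying on the bench. Leave it.
- mallet: Bystander: wooden mallet, 250 mm long (along its x), lying on the bench. Leave it.
Things that resemble listed ones, but are neither listed nor needed, are in the scene too. Of the things like the part that bears stone_center, leave any that is green, orange or red; of the rest the smaller one is meant.

How it is judged:
By the outcome, as a careful person would: the job done as asked, in the order asked, and still so for the second after the job is handed in, with the robot touching nothing.
It also fails if it takes over 58 s, if anything falls off the work surface, if the arm or the gripper's body presses on something with over 40 N, if the wrist force passes 120 N, or if a joint passes its speed limit or range.

## Working session

There is one attempt and no reset: what is moved stays moved. The work goes in short steps, Python scripts to look and compute and a shell command to move; the robot and the scene stay as the last step left them, time stands still between calls to the robot, and variables do not carry over. Pictures are saved under pics/ and viewed, about 8 in all and at most 12, crops included, and the job is handed in when it is done.

```bash
mkdir -p pics; ls; cat > h.py <<'E'
import numpy as np, cv2
from plant import manip, imaging
def grab(n,save=None):
    d=imaging.grab_frame(n)
    if save: cv2.imwrite('pics/'+save,d['frame'])
    return d
def ray(d,u,v):
    K=np.array(d['mtx']);p=np.array([(u-K[0,2])/K[0,0],(v-K[1,2])/K[1,1]])
    q=p.copy()
    for _ in range(20): q=p/(1+d['k1']*(q@q))
    T=np.array(d['world_to_cam']);R,t=T[:3,:3],T[:3,3]
    r=R.T@np.array([q[0],q[1],1]);return -R.T@t, r/np.linalg.norm(r)
def onz(d,u,v,z):
    o,r=ray(d,u,v);return o+r*(z-o[2])/r[2]
def tri(d1,p1,d2,p2):
    o1,r1=ray(d1,*p1);o2,r2=ray(d2,*p2)
    s=np.linalg.lstsq(np.c_[r1,-r2],o2-o1,rcond=None)[0]
    a=o1+s[0]*r1;b=o2+s[1]*r2;return (a+b)/2,np.linalg.norm(a-b)
def proj(d,P):
    T=np.array(d['world_to_cam']);c=T[:3,:3]@np.array(P)+T[:3,3];q=c[:2]/c[2];q=q*(1+d['k1']*(q@q));K=np.array(d['mtx'])
    return q*[K[0,0],K[1,1]]+K[:2,2]
E
python3 - <<'E'
from h import *
a=grab('scene')['frame'];b=grab('side')['frame']
cv2.imwrite('pics/a.png',cv2.resize(a,(800,600)));cv2.imwrite('pics/b.png',cv2.resize(b,(800,600)))
import pickle;print(manip.state())
E
```

```text
pics
{'time': 0.1, 'joint_pos': array([-1.30100832e+00,  5.32714105e-02,  1.61416009e+00,  1.50574156e-05,
        1.47601130e+00, -1.19005585e-01]), 'joint_vel': array([-0.00136438, -0.00098807, -0.0029528 ,  0.00125994, -0.00086458,
       -0.00018353]), 'joint_efforts': array([ 8.13627412e-04, -3.94908285e+01, -3.71359742e+01, -1.33324838e-04,
        3.93962415e-03, -1.52285668e-05]), 'tool_pos': array([ 0.23676897, -0.57780324,  0.23019598]), 'tool_rot': array([-6.08680787e-04,  8.30382385e-01, -5.57193179e-01, -6.96649426e-04]), 'contact_force': array([0.82237742, 0.75080143, 0.30688402]), 'ft_torque': array([-0.00379148, -0.04249731,  0.00553705]), 'gripper_width': 1.0026264395725357}
```

View pics/a.png

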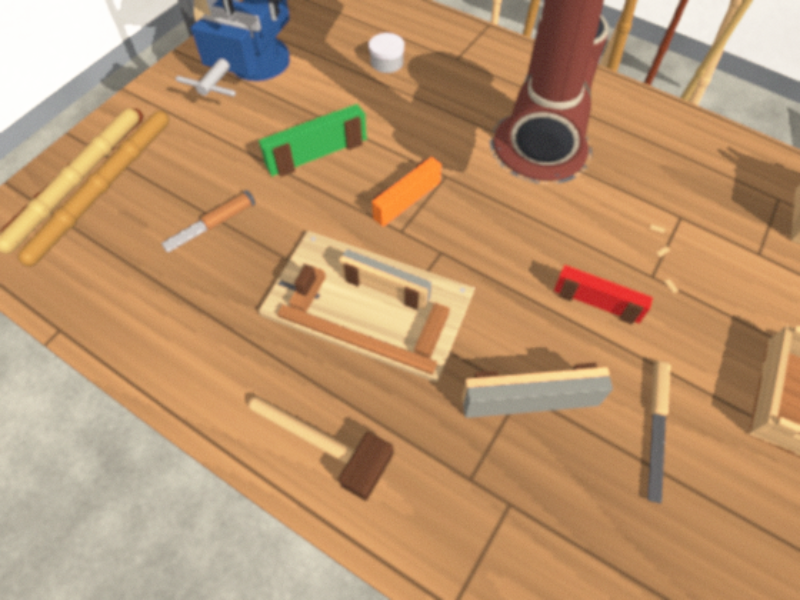

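View pics/b.png

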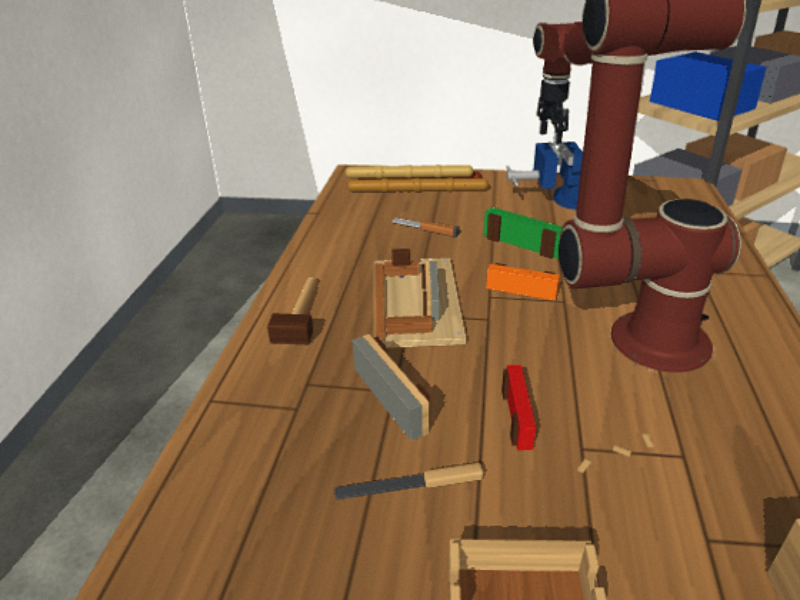

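Candidates: the grey/wood stone in the holder at scene (386,278), and the grey one on the bench at (540,390), plus the green, orange and red ones. The one in the holder is the smaller non-coloured one, so it is the one meant. I'll confirm this in one enlarged crop.

```bash
python3 - <<'E'
from h import *
a=grab('scene');b=grab('side')
A=cv2.resize(a['frame'][155:275,175:345],None,fx=4.7,fy=4.7,interpolation=cv2.INTER_CUBIC)
B=cv2.resize(b['frame'][168:248,250:335],None,fx=7,fy=7,interpolation=cv2.INTER_CUBIC)
cv2.imwrite('pics/ca.png',A);cv2.imwrite('pics/cb.png',B);print(A.shape,B.shape)
for n,d in(('s',a),('d',b)):
    T=np.array(d['world_to_cam']);print(n,-T[:3,:3].T@T[:3,3])
for u,v in [(310,233),(474,288),(437,376),(261,310)]: print(onz(a,u*.7,v*.7,.018))
E
```

```text
(564, 799, 3) (560, 595, 3)
s [0.98544823 0.25614845 0.95090068]
d [0.38556276 1.14742231 0.84146873]
[ 0.49028433 -0.27136238  0.018     ]
[0.42601619 0.06387403 0.018     ]
[0.61606734 0.09687275 0.018     ]
[ 0.67871043 -0.24065444  0.018     ]
```

View pics/ca.png

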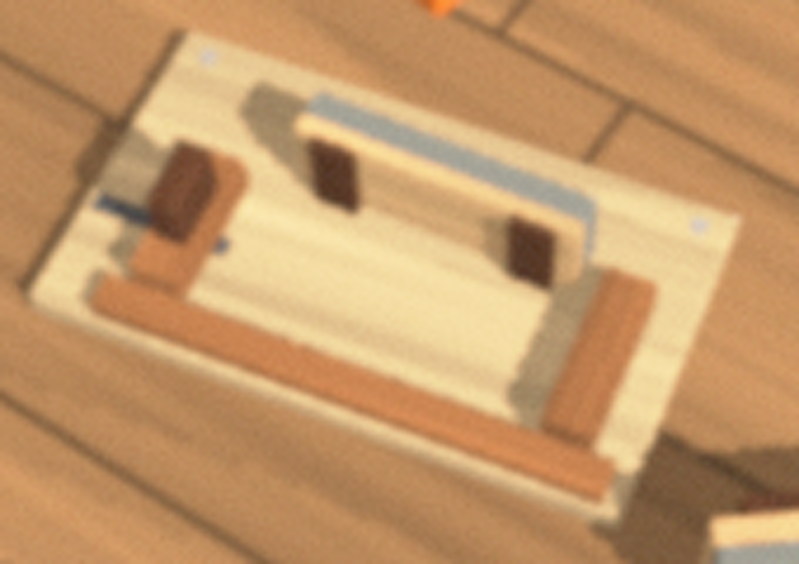

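View pics/cb.png

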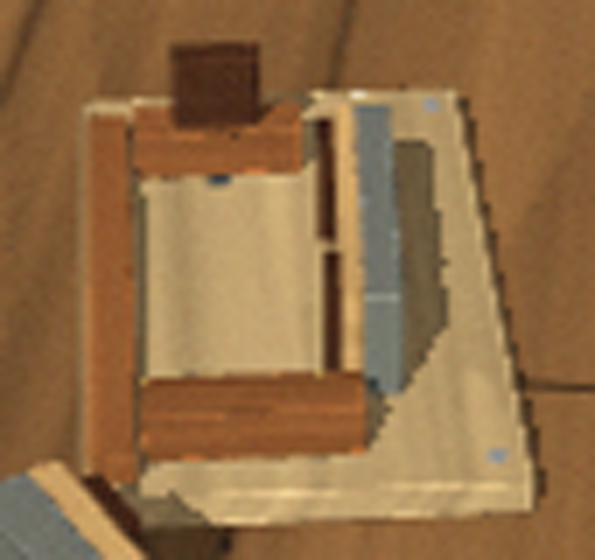

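The crops confirm the stone in the holder: standing on edge, grey face away from the rail, feet (at (335,175) and (530,250)) toward it. The rail is on the far side, the jaw grip at (185,190), and the stop at (600,355). The larger grey one lies outside on the bench. Now to measure.

```bash
cat >> h.py <<'E'
def kabsch(L,W):
    L=np.array(L)[:,:2];W=np.array(W)[:,:2];l0,w0=L.mean(0),W.mean(0);a=L-l0;b=W-w0
    th=np.arctan2((a[:,0]*b[:,1]-a[:,1]*b[:,0]).sum(),(a*b).sum());c,s=np.cos(th),np.sin(th)
    R=np.array([[c,-s],[s,c]]);t=w0-R@l0;return th,R,t,(L@R.T+t-W)
E
python3 - <<'E'
from h import *
a=grab('scene');b=grab('side')
fa=lambda p:(175+(p[0]-2)/4.7,155+(p[1]-2)/4.7)
fb=lambda p:(250+(p[0]-3)/7,168+(p[1]-3)/7)
L=np.array([(-110,-190),(-110,160),(90,160),(90,-190)])/1000
pa=[(185,30),(742,215),(615,522),(30,297)]
W=[onz(a,*fa(p),.018) for p in pa]
th,R,t,e=kabsch(L,W);print('holder',np.degrees(th),t,'res mm',(e*1000).round(1))
for P,Q in [((742,215),(538,510)),((185,30),(460,92))]: 
    p,g=tri(a,fa(P),b,fb(Q));print('corner tri',p,g)
H=lambda p:np.r_[R.T@(p[:2]-t),p[2]]*1000
for n,P,Q in [('wood far top',(300,118),(337,105)),('grey far top',(318,92),(390,105)),('wood near top',(585,225),(343,297)),('grey near top',(595,200),(401,297)),
 ('grip top +y-x',(213,160),(258,75))]:
    p,g=tri(a,fa(P),b,fb(Q));print(n,H(p).round(1),'gap',(g*1000).round(1),'onz74:',H(onz(a,*fa(P),.074)).round(1))
s=manip.state();print(H(s['tool_pos']),s['tool_pos'])
np.savez('hold.npz',R=R,t=t,th=th)
# grip predicted
for y in(-140,):
  for dx,dy in((-22,-10),(22,-10),(22,10),(-22,10)):
    P=np.r_[R@np.array([(20+dx)/1e3,(y+dy)/1e3])+t,.0835]; q=proj(a,P);print('grip px cropA',(q-[175,155])*4.7)
for h in [(65,0,32),(13,105,44)]:
    P=np.r_[R@(np.array(h[:2])/1e3)+t,h[2]/1e3];print('rail/stop px A',(proj(a,P)-[175,155])*4.7,'B',(proj(b,P)-[250,168])*7)
E
```

```text
holder 10.631188374314036 [ 0.5609844  -0.07434522] res mm [[-1.   1.9]
 [ 1.8 -0.8]
 [-2.3  0.3]
 [ 1.5 -1.5]]
corner tri [0.4186285  0.06321375 0.00540462] 0.00897345650008762
corner tri [ 0.48486634 -0.28786613  0.00961479] 0.0007399757322447869
wood far top [-40.9 -78.2  74.8] gap 4.3 onz74: [-43.8 -79.5  74. ]
grey far top [-65.4 -78.8  71.4] gap 0.6 onz74: [-63.4 -77.7  74. ]
wood near top [-32.7  92.4  76.4] gap 7.8 onz74: [-38.5  90.4  74. ]
grey near top [-56.5  89.5  70.7] gap 1.3 onz74: [-55.2  89.8  74. ]
grip top +y-x [  -1.8 -112.3   72.5] gap 0.3 onz74: [  -0.8 -111.6   74. ]
[-411.46787139 -435.3478412   230.87474351] [ 0.23689509 -0.57813056  0.23087474]
grip px cropA [146.49229043 124.39288456]
grip px cropA [108.48700696 187.60024774]
grip px cropA [141.82362436 199.58011658]
grip px cropA [179.32981571 135.89021153]
rail/stop px A [353.24079394 362.18432156] B [128.99883083 267.16930412]
rail/stop px A [571.94896788 337.51735669] B [247.36792302 368.20229189]
```

Checks agree: the predicted rail and stop points fall on their inner edges, and stone height is 71–76 mm against 74. The stone centre is about (-42, 6) in the holder, turned -2.8°. The jaw is already at roughly 20 mm of travel. Moving to behind the grey face, with open fingers spread along the stone.

```bash
python3 -m pendant '[[[0,0,-0.0067,0.0716,0.163,0,1],[0,0,-0.0067,0.0716,0.163,0,1],[0,0,-0.0067,0.0716,0.163,0,1],[0,0,-0.0067,0.0716,0.163,0,1],[0,0,-0.0067,0.0716,0.163,0,1],[0,0,-0.0067,0.0716,0.163,0,1],[0,0,-0.0067,0.0716,0.163,0,1],[0,0,-0.0067,0.0716,0.163,0,1],[0,0,-0.0067,0.0716,0.163,0,1],[0,0,-0.0067,0.0716,0.163,0,1],[0,0,-0.0067,0.0716,0.163,0,1],[0,0,-0.0067,0.0716,0.163,0,1],[0,0,0,0,0,0,1],[0,0,0,0,0,0,1]]]'
cat >> h.py <<'E'
def where():
    z=np.load('hold.npz');s=manip.state();q=s['tool_rot'];x=np.array([q[0]**2+q[1]**2-q[2]**2-q[3]**2,2*(q[1]*q[2]+q[0]*q[3])])
    print('t',round(s['time'],2),'holder mm',((z['R'].T@(s['tool_pos'][:2]-z['t']))*1000).round(1),'z',round(s['tool_pos'][2]*1000,1),'ang-holder',round(np.degrees(np.arctan2(x[1],x[0])-z['th']),2),'F holder',(z['R'].T@s['contact_force'][:2]).round(1),s['contact_force'][2].round(1),'w',round(s['gripper_width'],2))
E
python3 -c "from h import *;where();grab('wrist','w1.png')"
```

```text
time: 2.05
tool_pos: [0.4515, -0.0896, 0.2313]
tool_rot: [0.0, 0.754, -0.657, 0.0]
contact_force: [-0.9, -0.7, -0.3]
gripper_width: 1.001
t 2.05 holder mm [-110.4    5.2] z 231.3 ang-holder -92.8 F holder [-1.  -0.5] -0.3 w 1.0
```

View pics/w1.png

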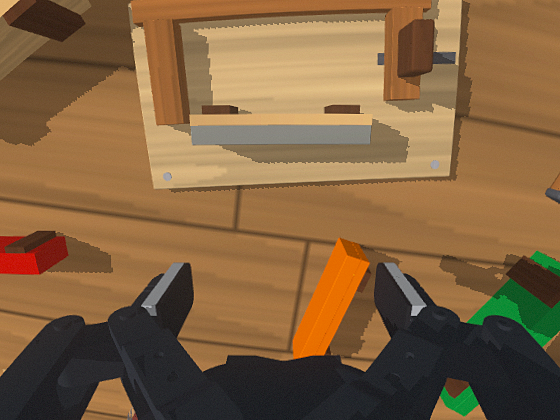

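The wrist view shows the stone centred between the fingers, its grey/wood boundary at (191,125)–(371,122). The orange block is near (340,250), so I'll check its clearance from the lowered fingers.

```bash
python3 - <<'E'
from h import *
z=np.load('hold.npz');R,t=z['R'],z['t'];H=lambda p:(R.T@(p[:2]-t)*1000).round(1)
w=grab('wrist')
for n,p,h in [('bed -110,160',(155,189),.018),('bed -110,-190',(449,176),.018),('wood +y top',(191,114),.074),('wood -y top',(371,114),.074),('grey +y',(191,144),.074),('grey -y',(371,144),.074),('stop in',(191,122),.044),('jaw face -x',(386,100),.044)]: print(n,H(onz(w,*p,h)))
m=cv2.inRange(cv2.cvtColor(w['frame'],cv2.COLOR_BGR2HSV),(8,220,150),(16,255,255))
c=max(cv2.findContours(m,0,2)[0],key=cv2.contourArea).reshape(-1,2)
for p in (c[c[:,1].argmin()],c[c[:,0].argmax()],c[c[:,0].argmin()]): print('orange',p,H(onz(w,*map(float,p),.0)),H(onz(w,*map(float,p),.05)))
E
```

```text
bed -110,160 [-109.5  156.3]
bed -110,-190 [-110.6 -189.4]
wood +y top [-29.3  86.8]
wood -y top [-37.5 -79.8]
grey +y [-56.6  90.1]
grey -y [-65.  -80.4]
stop in [-36.3  96.3]
jaw face -x [ -24.3 -103. ]
orange [339 237] [-187.5  -62.6] [-167.5  -54. ]
orange [368 264] [-227.9 -101.3] [-202.4  -87.6]
orange [293 338] [-340.3    2.5] [-299.8    2.3]
```

```bash
python3 -m pendant '[[[0,0,0,0,0,-0.145,1],[0,0,0,0,0,-0.145,1],[0,0,0,0,0,-0.145,1],[0,0,0,0,0,-0.145,1],[0,0,0,0,0,-0.145,1],[0,0,0,0.0317,0.0043,0,1],[0,0,0,0.0317,0.0043,0,1],[0,0,0,0.0317,0.0043,0,1],[0,0,0,0.0317,0.0043,0,1],[0,0,0,0,0,0,1],[0,0,0,0,0,0,1]]]'
python3 -c "from h import *;where();grab('wrist','w2.png')"
```

```text
time: 3.52
tool_pos: [0.4834, -0.0849, 0.0502]
tool_rot: [0.0, 0.754, -0.657, -0.0]
contact_force: [-0.7, -0.4, -0.5]
gripper_width: 0.997
t 3.52 holder mm [-78.2   3.9] z 50.2 ang-holder -92.81 F holder [-0.8 -0.2] -0.5 w 1.0
```

View pics/w2.png

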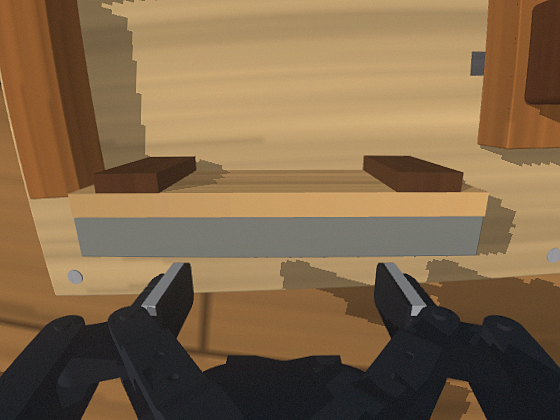

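The view shows the fingertips (180,265)/(385,265) about 6 mm short of the grey face, square to it. Pushing slowly.

```bash
python3 -m pendant '[[[0,0,0,0.0159,0.0022,0,1],[0,0,0,0.0159,0.0022,0,1],[0,0,0,0.0159,0.0022,0,1],[0,0,0,0.0159,0.0022,0,1],[0,0,0,0,0,0,1]]]'
python3 -c "from h import *;where()
w=grab('wrist')['frame'];s=grab('side')['frame'];cv2.imwrite('pics/w3.png',np.hstack([cv2.resize(w,(400,300)),cv2.resize(s[160:250,245:365],(400,300))]))"
```

```text
time: 4.2
tool_pos: [0.4994, -0.0827, 0.0503]
tool_rot: [0.0, 0.754, -0.657, -0.0]
contact_force: [-3.3, 1.1, 4.1]
gripper_width: 1.0
t 4.2 holder mm [-62.    3.1] z 50.3 ang-holder -92.81 F holder [-3.   1.7] 4.1 w 1.0
```

View pics/w3.png

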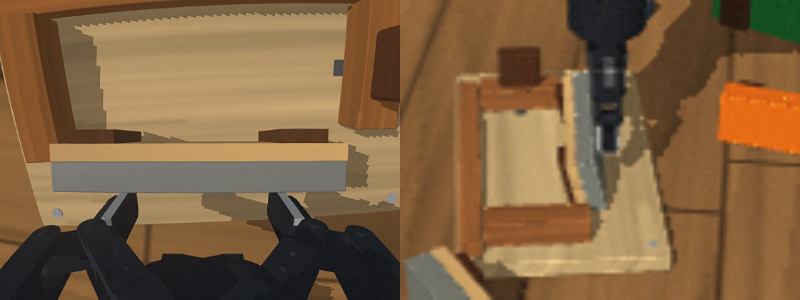

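The stone is leaning (side crop: top shifted toward the rail near (575,130)), with about 3 N of push. Carrying on.

```bash
python3 -m pendant '[[[0,0,0,0.0159,0.0022,0,1],[0,0,0,0.0159,0.0022,0,1],[0,0,0,0.0159,0.0022,0,1],[0,0,0,0.0159,0.0022,0,1],[0,0,0,0,0,0,1]]]'
python3 -c "from h import *;where()
w=grab('wrist')['frame'];s=grab('side')['frame'];cv2.imwrite('pics/w4.png',np.hstack([cv2.resize(w,(400,300)),cv2.resize(s[160:250,245:365],(400,300))]))"
```

```text
time: 4.92
tool_pos: [0.5155, -0.0806, 0.0497]
tool_rot: [-0.0, 0.754, -0.657, 0.0]
contact_force: [-0.4, 0.4, 1.0]
gripper_width: 1.004
t 4.92 holder mm [-45.9   2.2] z 49.7 ang-holder -92.83 F holder [-0.3  0.5] 1.0 w 1.0
```

View pics/w4.png

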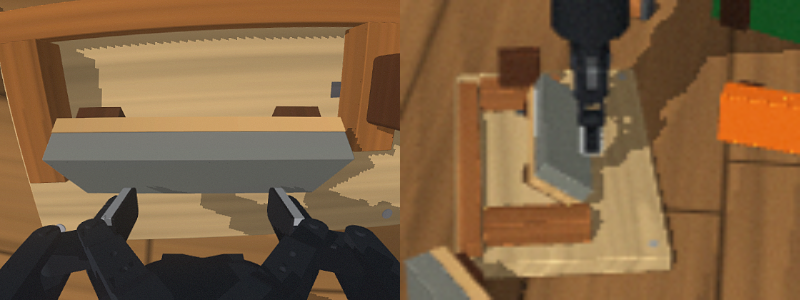

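The stone is leaning 30–35° and the force is nearly gone. A little more and it falls.

```bash
python3 -m pendant '[[[0,0,0,0.0159,0.0022,0,1],[0,0,0,0.0159,0.0022,0,1],[0,0,0,0.008,0.0011,0,1],[0,0,0,0,0,0,1],[0,0,0,0,0,0,1],[0,0,0,0,0,0,1],[0,0,0,0,0,0,1]]]'
python3 - <<'E'
from h import *
where();w=grab('wrist','w5.png')
f=w['frame'];hsv=cv2.cvtColor(f,cv2.COLOR_BGR2HSV)
m=cv2.inRange(hsv,(0,0,90),(179,60,200));m[270:]=0
c=max(cv2.findContours(m,0,2)[0],key=cv2.contourArea)
z=np.load('hold.npz');R,t=z['R'],z['t'];H=lambda p:(R.T@(p[:2]-t)*1000).round(1)
b=cv2.boxPoints(cv2.minAreaRect(c));print(cv2.contourArea(c))
for p in b: print(p.round(),H(onz(w,*map(float,p),.054)))
E
```

```text
time: 5.9
tool_pos: [0.5251, -0.0793, 0.0501]
tool_rot: [-0.0, 0.754, -0.657, 0.0]
contact_force: [0.2, 0.9, 0.0]
gripper_width: 0.997
t 5.9 holder mm [-36.1   1.7] z 50.1 ang-holder -92.83 F holder [0.4 0.9] 0.0 w 1.0
42686.5
[ 88. 129.] [37.3 85. ]
[467. 127.] [ 30.  -82.1]
[468. 247.] [-27.3 -89.1]
[ 89. 249.] [-19.6  97.5]
```

View pics/w5.png

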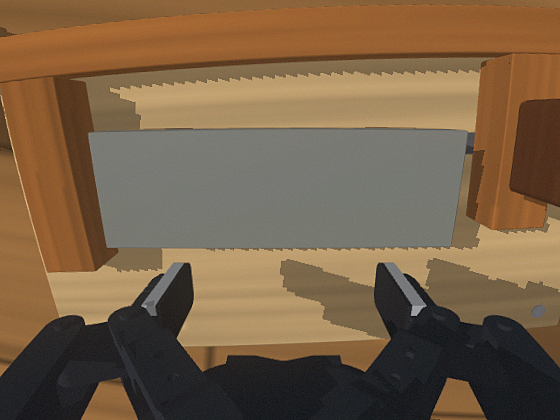

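The stone has landed with the grey face up: far edge (88,130)–(467,127), near edge (107,247)–(452,247), clear of rail, stop and jaw. Backing off, lowering, squaring to the rail, then pushing.

```bash
python3 -m pendant '[[[0,0,0,-0.0317,-0.0043,0,1],[0,0,0,-0.0317,-0.0043,0,1],[0,0,0.0156,0,0,-0.06,1],[0,0,0,0,0,-0.06,1],[0,0,0,0.0315,0.0059,0,1],[0,0,0,0.0315,0.0059,0,1],[0,0,0,0.0315,0.0059,0,1],[0,0,0,0.0315,0.0059,0,1],[0,0,0,0.0315,0.0059,0,1],[0,0,0,0,0,0,1]]]'
python3 -c "from h import *;where()"
python3 -m pendant '[[[0,0,0,0.0079,0.0015,0,1],[0,0,0,0.0079,0.0015,0,1],[0,0,0,0.0079,0.0015,0,1],[0,0,0,0,0,0,1]]]'
python3 -c "from h import *;where()"
```

```text
time: 7.2
tool_pos: [0.5499, -0.0739, 0.0205]
tool_rot: [-0.0, 0.77, -0.639, 0.001]
contact_force: [-0.1, -0.2, -0.6]
gripper_width: 1.003
t 7.2 holder mm [-10.8   2.5] z 20.5 ang-holder -90.0 F holder [-0.2 -0.1] -0.6 w 1.0
time: 7.7
tool_pos: [0.554, -0.0731, 0.0204]
tool_rot: [0.001, 0.77, -0.639, -0.001]
contact_force: [-5.6, -0.5, 4.3]
gripper_width: 1.001
t 7.7 holder mm [-6.6  2.5] z 20.4 ang-holder -90.01 F holder [-5.6  0.5] 4.3 w 1.0
```

```bash
python3 -m pendant '[[[0,0,0,0.0039,0.0007,0,1],[0,0,0,0.0039,0.0007,0,1],[0,0,0,0,0,0,1]]]'
python3 - <<'E'
from h import *
where();w=grab('wrist','w6.png')
f=w['frame'];hsv=cv2.cvtColor(f,cv2.COLOR_BGR2HSV)
m=cv2.inRange(hsv,(0,0,90),(179,60,200));m[270:]=0
c=max(cv2.findContours(m,0,2)[0],key=cv2.contourArea)
z=np.load('hold.npz');R,t=z['R'],z['t'];H=lambda p:(R.T@(p[:2]-t)*1000).round(1)
for p in cv2.approxPolyDP(c,12,True)[:,0]: print(p,H(onz(w,*map(float,p),.054)))
E
```

```text
time: 8.07
tool_pos: [0.5557, -0.0728, 0.0204]
tool_rot: [0.001, 0.77, -0.639, -0.001]
contact_force: [-6.1, -1.9, 4.1]
gripper_width: 0.998
t 8.07 holder mm [-4.9  2.5] z 20.4 ang-holder -90.01 F holder [-6.3 -0.8] 4.1 w 1.0
[ 45 139] [62.2 87.4]
[ 71 269] [11.3 87.5]
[491 269] [ 11.5 -80.2]
[517 141] [ 61.6 -80.3]
```

View pics/w6.png

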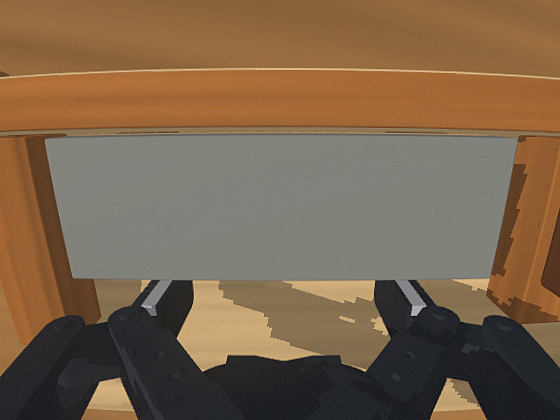

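The stone is square to the rail with a sliver of gap (far edge at row 139, x ≈ 62 against 65). Pressing on in 1 mm steps.

```bash
python3 -m pendant '[[[0,0,0,0.0039,0.0007,0,1],[0,0,0,0.0039,0.0007,0,1],[0,0,0,0,0,0,1]]]'; python3 -c "from h import *;where()"
python3 -m pendant '[[[0,0,0,0.0039,0.0007,0,1],[0,0,0,0,0,0,1]]]'; python3 -c "from h import *;where()"
```

```text
time: 8.5
tool_pos: [0.5576, -0.0725, 0.0205]
tool_rot: [0.001, 0.77, -0.639, -0.001]
contact_force: [-7.0, -1.5, 4.8]
gripper_width: 1.0
t 8.5 holder mm [-3.   2.5] z 20.5 ang-holder -90.01 F holder [-7.2 -0.2] 4.8 w 1.0
time: 8.75
tool_pos: [0.5576, -0.0724, 0.0204]
tool_rot: [0.002, 0.77, -0.639, -0.002]
contact_force: [-11.5, -2.1, 9.4]
gripper_width: 0.997
t 8.75 holder mm [-3.   2.5] z 20.4 ang-holder -90.0 F holder [-11.6   0.1] 9.4 w 1.0
```

Contact with the rail: the tool stopped at x = -3.0 and the force rose to 11.6 N. Backing off, closing and going behind the jaw grip.

```bash
python3 -m pendant '[[[0,0,0,-0.0393,-0.0074,0,1],[0,0,0,-0.0393,-0.0074,0,1],[0,0,0,0,0,0.14,1],[0,0,0,0,0,0.14,1],[0,0,0,0,0,0.14,1],[0,0,0,0,0,0.14,1],[0,0,0,0.0745,-0.1636,0,0],[0,0,0,0.0745,-0.1636,0,0],[0,0,0,0.0745,-0.1636,0,0],[0,0,0,0.0745,-0.1636,0,0],[0,0,0,0,0,0,0],[0,0,0,0,0,0,0],[0,0,0,0,0,0,0],[0,0,0,0,0,0,0]]]'
python3 - <<'E'
from h import *
where();a=grab('scene')
w=grab('wrist');z=np.load('hold.npz');R,t=z['R'],z['t']
cv2.imwrite('pics/w7.png',np.hstack([cv2.resize(w['frame'],(400,300)),cv2.resize(a['frame'][155:275,175:335],(400,300))]))
E
```

```text
time: 10.5
tool_pos: [0.6142, -0.2383, 0.1602]
tool_rot: [-0.0, 0.77, -0.638, 0.0]
contact_force: [-0.0, -0.0, -1.0]
gripper_width: 0.006
t 10.5 holder mm [  22. -171.] z 160.2 ang-holder -89.96 F holder [-0. -0.] -1.0 w 0.01
```

View pics/w7.png

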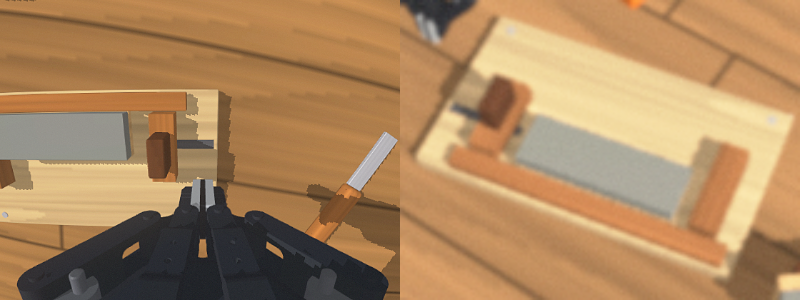

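The wrist view shows the grip at (158,155), with the shut fingers behind it and in line. The scene crop shows the stone along the rail. Lowering and pushing along +y.

```bash
python3 -m pendant '[[[0,0,0,0,0,-0.104,0],[0,0,0,0,0,-0.104,0],[0,0,0,0,0,-0.104,0],[0,0,0,0,0,-0.104,0],[0,0,0,0,0,0,0],[0,0,0,-0.0059,0.0315,0,0],[0,0,0,-0.0059,0.0315,0,0],[0,0,0,-0.0059,0.0315,0,0],[0,0,0,-0.0059,0.0315,0,0],[0,0,0,0,0,0,0]]]'; python3 -c "from h import *;where()"
python3 -m pendant '[[[0,0,0,-0.003,0.0157,0,0],[0,0,0,-0.003,0.0157,0,0],[0,0,0,-0.003,0.0157,0,0],[0,0,0,0,0,0,0]]]'; python3 -c "from h import *;where()"
```

```text
time: 11.85
tool_pos: [0.6087, -0.2073, 0.0567]
tool_rot: [-0.0, 0.77, -0.638, 0.0]
contact_force: [0.2, -0.5, -0.2]
gripper_width: 0.001
t 11.85 holder mm [  22.4 -139.5] z 56.7 ang-holder -89.99 F holder [ 0.1 -0.6] -0.2 w 0.0
time: 12.35
tool_pos: [0.6063, -0.1957, 0.0562]
tool_rot: [-0.0, 0.77, -0.639, -0.0]
contact_force: [1.6, -0.8, 2.5]
gripper_width: -0.0
t 12.35 holder mm [  22.1 -127.6] z 56.2 ang-holder -90.01 F holder [ 1.4 -1.1] 2.5 w -0.0
```

```bash
python3 -m pendant '[[[0,0,0,-0.003,0.0157,0,0],[0,0,0,-0.003,0.0157,0,0],[0,0,0,0,0,0,0]]]'; python3 -c "from h import *;where()"
python3 -m pendant '[[[0,0,0,-0.003,0.0157,0,0],[0,0,0,-0.0015,0.0078,0,0],[0,0,0,-0.0015,0.0078,0,0],[0,0,0,0,0,0,0]]]'; python3 -c "from h import *;where()"
```

```text
time: 12.72
tool_pos: [0.6048, -0.1881, 0.0562]
tool_rot: [-0.0, 0.77, -0.639, 0.0]
contact_force: [2.2, -3.4, 1.6]
gripper_width: 0.001
t 12.72 holder mm [  22.1 -119.9] z 56.2 ang-holder -90.01 F holder [ 1.5 -3.8] 1.6 w 0.0
time: 13.22
tool_pos: [0.6036, -0.1812, 0.0562]
tool_rot: [0.0, 0.769, -0.639, 0.001]
contact_force: [2.9, -6.7, 0.9]
gripper_width: 0.001
t 13.22 holder mm [  22.1 -112.9] z 56.2 ang-holder -90.02 F holder [ 1.6 -7.1] 0.9 w 0.0
```

```bash
python3 -m pendant '[[[0,0,0,-0.0015,0.0079,0,0],[0,0,0,-0.0015,0.0079,0,0],[0,0,0,0,0,0,0]]]'; python3 -c "from h import *;where()"
python3 -m pendant '[[[0,0,0,-0.0015,0.0079,0,0],[0,0,0,-0.0015,0.0079,0,0],[0,0,0,0,0,0,0]]]'; python3 -c "from h import *;where();d=grab('scene')['frame'];cv2.imwrite('pics/s8.png',cv2.resize(d[155:275,175:335],(800,600)))"
```

```text
time: 13.6
tool_pos: [0.6028, -0.1773, 0.0562]
tool_rot: [0.0, 0.769, -0.639, 0.001]
contact_force: [2.6, -5.2, -0.6]
gripper_width: 0.0
t 13.6 holder mm [  22.2 -108.9] z 56.2 ang-holder -90.02 F holder [ 1.6 -5.6] -0.6 w 0.0
time: 13.98
tool_pos: [0.6021, -0.1734, 0.0562]
tool_rot: [0.0, 0.769, -0.639, 0.001]
contact_force: [2.7, -5.7, 0.5]
gripper_width: -0.004
t 13.97 holder mm [  22.1 -104.9] z 56.2 ang-holder -90.03 F holder [ 1.6 -6.1] 0.5 w -0.0
```

```bash
python3 -m pendant '[[[0,0,0,-0.0015,0.0079,0,0],[0,0,0,-0.0015,0.0079,0,0],[0,0,0,0,0,0,0]]]'; python3 -c "from h import *;where()"
python3 -m pendant '[[[0,0,0,-0.0015,0.0079,0,0],[0,0,0,0,0,0,0]]]'; python3 -c "from h import *;where()"
python3 -m pendant '[[[0,0,0,-0.0008,0.0039,0,0],[0,0,0,0,0,0,0]]]'; python3 -c "from h import *;where()"
```

```text
time: 14.4
tool_pos: [0.6021, -0.1733, 0.0564]
tool_rot: [0.002, 0.769, -0.639, 0.005]
contact_force: [5.7, -18.6, -4.2]
gripper_width: -0.005
t 14.4 holder mm [  22.2 -104.8] z 56.4 ang-holder -90.03 F holder [  2.2 -19.3] -4.2 w -0.01
time: 14.65
tool_pos: [0.6021, -0.1732, 0.0565]
tool_rot: [0.003, 0.769, -0.639, 0.006]
contact_force: [7.5, -23.4, -6.9]
gripper_width: 0.001
t 14.65 holder mm [  22.2 -104.7] z 56.5 ang-holder -90.04 F holder [  3.  -24.4] -6.9 w 0.0
time: 14.9
tool_pos: [0.6021, -0.1732, 0.0566]
tool_rot: [0.004, 0.769, -0.639, 0.007]
contact_force: [7.5, -26.3, -7.8]
gripper_width: -0.001
t 14.9 holder mm [  22.2 -104.8] z 56.6 ang-holder -90.06 F holder [  2.5 -27.3] -7.8 w -0.0
```

It's clamped: motion stopped at TCP y = -104.8 (about -104 expected for 60 mm of travel) and the force rose to 27 N. Retreating and checking.

```bash
python3 -m pendant '[[[0,0,0,0.003,-0.0157,0,0],[0,0,0,0.006,-0.0315,0,0],[0,0,0,0.012,-0.063,0,0],[0,0,0,0.012,-0.063,0,0],[0,0,0,0,0,0.19,0],[0,0,0,0,0,0.19,0],[0,0,0,0,0,0.19,0],[0,0,0,0,0,0.19,0],[0,0,0,-0.108,0.132,0,0],[0,0,0,-0.108,0.132,0,0],[0,0,0,-0.108,0.132,0,0],[0,0,0,-0.108,0.132,0,0],[0,0,0,0,0,0,0],[0,0,0,0,0,0,0]]]'
python3 - <<'E'
from h import *
where();w=grab('wrist');a=grab('scene')
cv2.imwrite('pics/e.png',np.vstack([w['frame'][0:300],cv2.resize(a['frame'][165:265,180:340],(560,300))]))
m=cv2.inRange(cv2.cvtColor(w['frame'],cv2.COLOR_BGR2HSV),(0,0,90),(179,60,200));m[270:]=0
c=max(cv2.findContours(m,0,2)[0],key=cv2.contourArea)
z=np.load('hold.npz');R,t=z['R'],z['t'];H=lambda p:(R.T@(p[:2]-t)*1000).round(1)
for p in cv2.approxPolyDP(c,8,True)[:,0]: print(p,H(onz(w,*map(float,p),.054)))
for h in [(65,-65,54),(65,105,54),(9,105,54),(9,-65,54)]:
    print(h,'expected px',proj(w,np.r_[R@(np.array(h[:2])/1e3)+t,h[2]/1e3]).round())
E
```

```text
time: 16.65
tool_pos: [0.501, -0.0774, 0.2463]
tool_rot: [-0.0, 0.769, -0.639, 0.0]
contact_force: [0.2, 0.2, 0.7]
gripper_width: 0.0
t 16.65 holder mm [-59.5   8.1] z 246.3 ang-holder -90.02 F holder [0.3 0.1] 0.7 w 0.0
[189  67] [ 64. 103.]
[193 123] [  9.1 102.5]
[354 122] [ 10. -65.]
[356  67] [ 63.7 -64.2]
(65, -65, 54) expected px [357.  66.]
(65, 105, 54) expected px [187.  66.]
(9, 105, 54) expected px [191. 123.]
(9, -65, 54) expected px [354. 123.]
```

View pics/e.png

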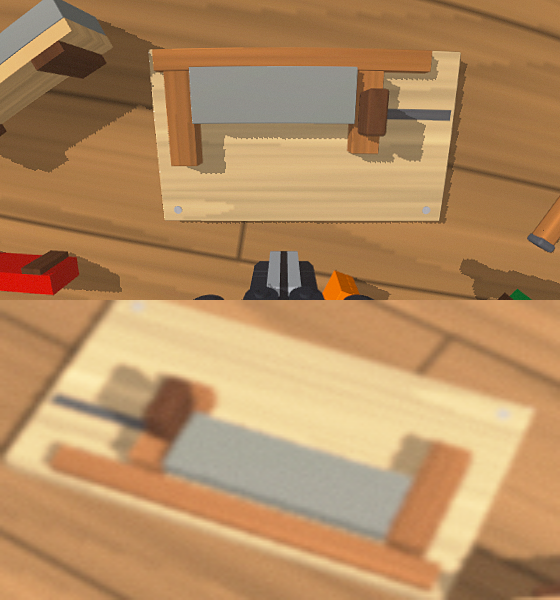

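The stone sits at (189,67)–(354,122), within 1–2 px of the expected home corners, flush with the rail and touching both stop and jaw. Handing in.

```bash
python3 -c "from plant import manip;print(manip.job_done())"
```

```text
the job is handed in; nothing more can be done
None
```

The stone now lies along the rail, grey face up, held end to end between the jaw and the fixed stop. I handed the job in at about 16.7 s with the arm clear of everything.

- **Tipping:** I pushed the standing stone over with the open fingertips. The push read 3 N sideways and 4 N up when checked partway, and the stone landed face up, clear of the rail.
- **Rail:** I pushed it square to the rail until it stopped moving, with the sideways force at 11.6 N.
- **Jaw:** I slid the jaw up with the shut fingers. It stopped where 60 mm of travel was expected, with the clamping force at about 27 N.

**Last checks:** In the final wrist view all four stone corners were within 1–2 pixels of the computed home position. That is about 1 mm off at the rail and 2 mm at the stop, within the calibration error. I moved nothing else.

**Checks that disagreed:**
- Early on, the bed corners measured from two views came out 8–13 mm too low, because I read the side picture roughly. I used the single-view fit instead, which the rail and stop points confirmed.
- The jaw was already about 20 mm along its travel at the start, not fully open.

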